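Lay out the bench for an RNA prep

TASK

Lay out the bench for the next RNA prep: in the grey three-well bottle tray stand the red-capped bottle in the end well nearest the gel tank, the blue-capped bottle in the end well nearest the kit carton, and the yellow-capped bottle in the middle well between them. Set the orange rack flat on top of the kit carton, in the middle with its long side along the carton's long side, and stack the green rack squarely on top of the orange one. Keep the bottles upright all the time and do not disturb the beaker and the timer.

Things in the scene. Friction and masses are not known exactly. Their poses are not given: they have to be found in the camera images.
- red_bottle: Loose white round plastic reagent bottle with a red screw cap and a thin red band round the body. Body 46 mm in diameter from the foot to 70 mm up, cap 40 mm in diameter from 72 mm to the top at 92 mm; 0.10 to 0.20 kg. Origin: centre of the underside; z is its upright axis. Stands loose on the bench at the start, upright.
- blue_bottle: Loose white round plastic reagent bottle with a blue screw cap and a thin blue band round the body. Body 46 mm in diameter from the foot to 70 mm up, cap 40 mm in diameter from 72 mm to the top at 92 mm; 0.10 to 0.20 kg. Origin: centre of the underside; z is its upright axis. Stands loose on the bench at the start, upright.
- yellow_bottle: Loose white round plastic reagent bottle with a yellow screw cap and a thin yellow band round the body. Body 46 mm in diameter from the foot to 70 mm up, cap 40 mm in diameter from 72 mm to the top at 92 mm; 0.10 to 0.20 kg. Origin: centre of the underside; z is its upright axis. Stands loose on the bench at the start, upright.
- orange_rack: Loose orange plastic tube rack, a closed block 100 mm (its x) by 60 mm (its y) by 45 mm high, flat top with a grid of black dots (no real holes); 0.11 to 0.22 kg; grip it across the 60 mm. Origin: centre of the underside; x along its long side. Starts flat on the bench, long side within 0.5 rad of pointing away from the robot (world x).
- green_rack: Loose green plastic tube rack, a closed block 100 mm (its x) by 60 mm (its y) by 45 mm high, flat top with a grid of black dots (no real holes); 0.11 to 0.22 kg; grip it across the 60 mm. Origin: centre of the underside; x along its long side. Starts flat on the bench, long side within 0.5 rad of pointing away from the robot (world x).
- tray: Fixed grey tray, 100 (its x) by 290 (its y) by 12 mm high, with three round white-floored wells 66 mm wide, 8 mm deep, centred at y = -90, 0, +90 mm from the origin; well floors 4 mm above the bench. The row runs roughly left-right for the robot; the gel tank stands off one end, the carton off the other (which end varies). Origin: centre of the underside, on the bench.
- carton: Fixed closed kit carton, white with a green band, 150 mm (its x) by 110 mm (its y), flat white top 60 mm above the bench. Origin: centre of the underside, on the bench; x along its long side.
- tank: Fixed clear plastic gel tank with green and blue inner parts and a red and a black terminal with brass pins, 160 mm (its x) by 130 mm (its y), walls 130 mm high, pins up to 148 mm. Only a landmark: nothing goes in it. Origin: centre of the underside, on the bench.
- beaker: Bystander: loose clear glass beaker, 64 mm in diameter at the rim, 80 mm high, standing beyond the tray. Origin: centre of the underside. Leave it alone.
- timer: Bystander: loose white timer with a dark display, 60 by 70 by 20 mm, lying beyond the tray. Origin: centre of the underside. Leave it alone.

How it is judged:
By the outcome, as a careful person would: the job done as asked, in the order asked, and still so for the second after the job is handed in, with the robot touching nothing.
It also fails if it takes over 138 s, if anything falls off the work surface, if the arm or the gripper's body presses on something with over 40 N, if the wrist force passes 120 N, or if a joint passes its speed limit or range.

ROBOT

A 7-joint arm with a two-finger parallel gripper is mounted at the origin on the work surface. World frame = base frame: x ahead of the robot, y to its left, z up, the work surface at z = 0. Lengths are in m, angles in rad, forces in N, time in s.
With the tool pointing down it reaches from about 0.425 to 1.025 m from the base axis. Payload 3.6 kg.
Tool frame: the origin (TCP) lies on the front face of the gripper's body, between the roots of the fingers; the fingertips stand 73 mm ahead of it and the grasp point (between the pads) lies 54 mm ahead of it; x points along the fingers, y is the direction in which the jaws open and shut, and the axes are right-handed (so a half turn about x gives the same grasp; the last joint's range is limited). The gripper opens to 85 mm and grips with 20 to 120 N. Pads are 22 mm wide; open, the fingers measure 114 mm over their backs; the gripper's body (76 mm by 85 mm) begins 54 mm behind the grasp point. The pads swing forward as they close: fully open they stand 13 mm farther back than shut.
Start: joints at [-0.093, 0.591, 0.048, 1.609, -0.033, 0.943, -0.034], TCP at [0.725, 0, 0.304] pointing down, gripper open.
Joint ranges: [-2.69, 2.69], [-0.47, 2.24], [-1.27, 1.36], [0.19, 2.51], [-1.53, 4.68], [0.08, 2.07], [-3.09, 3.09]. Speed limits (rad/s): [2.57, 2.57, 3.14, 3.14, 3.14, 3.14, 3.14].

INTERFACE

Orientations are given as a 3x3 rotation matrix whose columns are the frame's x, y, z axes.
In Python, from cell import observe, snapshot, manip gives the robot as it stands. The module is installed in compiled form; this text tells all that it offers.
- The arm moves only by the tool step_arm, never from a script. Its argument "steps" is a list of rows, each an object of numbers: "fingers": the opening, from 0 (shut) to 1 (fully open); "tx", "ty", "tz": the shift along the world's x, y, z in mm; "wx", "wy", "wz": the turn, a rotation vector about the world's x, y, z in rad. In form: [{"fingers": .., "tx": .., "ty": .., "tz": .., "wx": .., "wy": .., "wz": ..}, ...]. A call has 1 to 20 rows; each row is the pose to reach, as a shift and turn from the pose measured when the call began; what a row does not reach only later rows make up. A row lasts 1/8 s, in which the tool goes at most 62.5 mm and 10.7 degrees, less where a joint would pass 70% of its speed; a pose out of reach is approached as far as the arm can. A call with a gripper value outside its range is refused whole. The fingers move at their own pace and stop on an object; "squeeze" is the grip in N (left out, the last holds). Time passes only in rows, so rows that repeat a pose let the fingers close. It gives the time, the measured TCP pose, the force and the opening at its end, in the units of the state.
- observe(): the state, without advancing time (a new reading comes with each control period).
- snapshot(name): name is "scene" or "side" or "wrist"; returns a dict with "img" (480x640x3 uint8, red, green, blue), "vertical_fov" (degrees; the focal length in pixels is half the picture's height over the tangent of half this angle, whatever the lens; pixels are square), "cx", "cy" (the principal point, pixels), "R" (3x3) and "t" (3): a world point X has camera coordinates R X + t. Camera axes: x right, y down, z forward; pixel columns grow to the right and rows downward; lengths in m; the calibration is good to about 2 mm. A picture is of the moment at which its call begins. There is no depth.
- manip.job_done(): hands the job in, once; it reports no verdict.
The state is a dict: "t": time; "q": joint angles; "joint_velocities": joint speeds; "effort": joint torques, N m; "tool_pos": TCP position; "ee_rot": TCP orientation; "wrist_force": force on the tool from outside, world axes, zero at the start; "torque": the same for the moment, N m; "width": opening from 0.0 (shut) to 1.0 (fully open).
Only numpy, scipy, OpenCV 4.12 (cv2) and the standard library are available. Lean on these libraries where they do the work, as an engineer would, in place of code of your own. Each camera call takes 0.05 s, during which the arm holds its last target. There are 200 camera calls.

## Working session

There is one attempt and no reset: what is moved stays moved. The work goes in short steps, Python scripts to look and compute and a tool call to move; the robot and the scene stay as the last step left them, time stands still between calls to the robot, and variables do not carry over. Pictures are saved under pics/ and viewed, about 12 in all and at most 16, crops included, and the job is handed in when it is done.

Besides the shell and the picture viewer there is one more tool, called after "Request:" in YAML: its name, and indented under it one key for each argument. step_arm: Moves the arm, as the interface text tells. Its arguments: {"type":"object","properties":{"steps":{"type":"array","items":{"type":"object","properties":{"fingers":{"type":"number"},"tx":{"type":"number"},"ty":{"type":"number"},"tz":{"type":"number"},"wx":{"type":"number"},"wy":{"type":"number"},"wz":{"type":"number"}}}},"squeeze":{"type":"number"}},"required":["steps"]}

```bash
mkdir -p pics; cat > h.py <<'E'
import numpy as np, cv2
from cell import observe, snapshot, manip
def shot(n,f):
    s=snapshot(n); cv2.imwrite(f'pics/{f}.png',s['img'][:,:,::-1]); np.savez(f'pics/{f}.npz',**s); return s
def load(f): return dict(np.load(f'pics/{f}.npz'))
def fl(s): return 240/np.tan(np.radians(float(s['vertical_fov']))/2)
def ray(s,u,v,z):
    d=np.array([(u-s['cx'])/fl(s),(v-s['cy'])/fl(s),1]); R=s['R']; c=-R.T@s['t']; w=R.T@d
    return (c+w*(z-c[2])/w[2])
def proj(s,X):
    p=s['R']@np.array(X)+s['t']; return p[:2]/p[2]*fl(s)+[s['cx'],s['cy']]
E
python3 - <<'E'
from h import *
for n in('scene','side','wrist'):
    s=shot(n,n+'0'); print(n,s['vertical_fov'],s['cx'],s['cy'],-s['R'].T@s['t'],s['R'].round(2).tolist())
o=observe(); print(o['tool_pos'],o['ee_rot'],o['t'])
E
```

```text
scene 55.97560018515182 321.93679162471267 234.69387394959122 [ 0.83831064 -0.41689167  0.61443193] [[0.84, 0.54, 0.01], [0.41, -0.63, -0.66], [-0.35, 0.56, -0.75]]
side 51.42018224189015 323.33637896371863 241.39923846018118 [0.10088625 0.74704144 0.66789082] [[-0.85, -0.53, -0.02], [-0.3, 0.5, -0.81], [0.44, -0.68, -0.58]]
wrist 69.91610751208822 315.64250283371433 237.77048446566593 [0.72417325 0.06569171 0.37277247] [[1.0, 0.0, -0.0], [0.0, -0.97, 0.26], [-0.0, -0.26, -0.97]]
[7.24498767e-01 1.38894021e-05 3.03002849e-01] [[-1.72553253e-03  9.99998510e-01  5.15396012e-05]
 [-7.99150851e-05  5.14017815e-05 -9.99999995e-01]
 [-9.99998508e-01 -1.72553664e-03  7.98262705e-05]] 0.15
```

View pics/scene0.png

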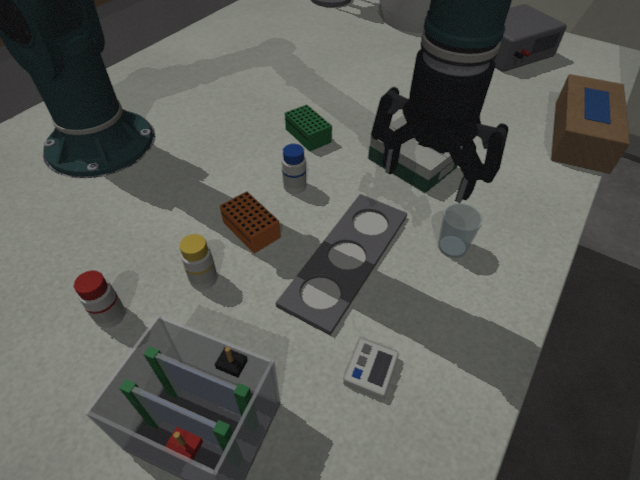

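View pics/side0.png

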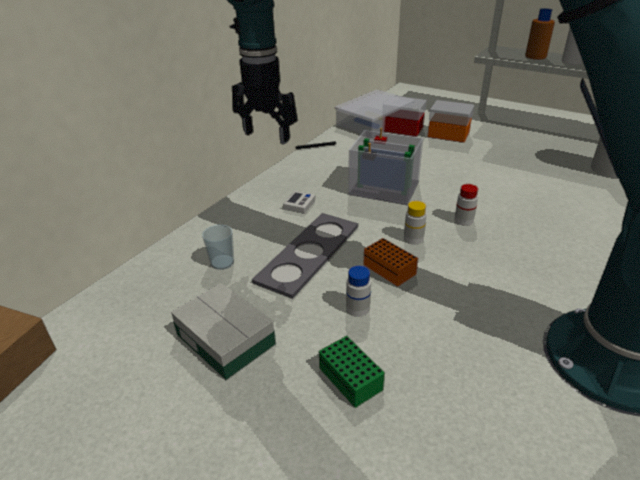

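View pics/wrist0.png

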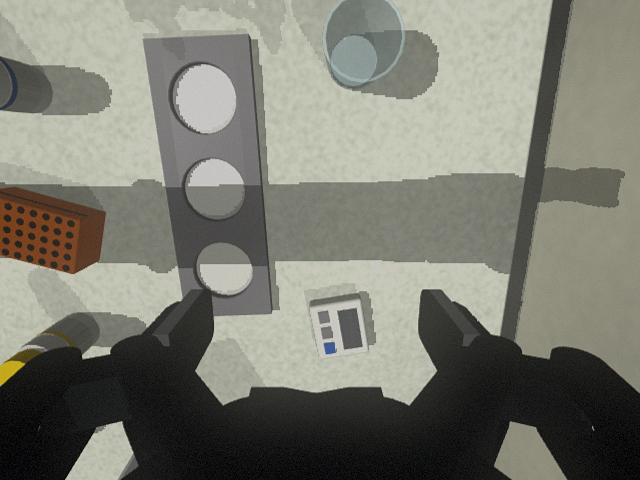

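Wrist: the tray wells sit at (205,98), (215,188), (224,269). Scene: caps are red (91,282), yellow (194,244) and blue (293,150), with the tank at the lower left and the carton behind the gripper. Side: carton top corners are near (173,320), (228,290), (274,337), (222,368).

```bash
python3 - <<'E'
from h import *
w,s,d=load('wrist0'),load('scene0'),load('side0')
P=lambda m,l,z:[print(p,ray(m,*p,z)[:2].round(3)) for p in l]
print('wells');P(w,[(205,98),(215,188),(224,269)],.004);print('traytop');P(w,[(144,38),(249,35),(272,313),(186,316)],.012)
print('caps scene r y b');P(s,[(91,282),(194,244),(293,150)],.092);print('side');P(d,[(468,190),(417,208),(359,273)],.092)
print('orange side/scene');P(d,[(364,253),(383,241),(418,262),(399,273)],.045);P(s,[(220,210),(250,194),(279,223),(252,238)],.045)
print('green');P(d,[(319,353),(350,340),(383,376),(355,391)],.045);P(s,[(286,120),(311,107),(332,130),(308,140)],.045)
print('carton');P(d,[(173,320),(228,290),(274,337),(222,368)],.06)
print('tank');P(s,[(164,322),(278,366),(212,470),(92,412)],.13)
print('beaker');P(d,[(221,262)],.0)
a=lambda m,x,y,wd,h:cv2.resize(m['img'][y:y+h,x:x+wd,::-1],(800,600*1),interpolation=cv2.INTER_CUBIC)
cv2.imwrite('pics/c1.png',a(d,160,240,240,180)); 
E
```

```text
wells
(205, 98) [0.613 0.111]
(215, 188) [0.616 0.021]
(224, 269) [ 0.619 -0.071]
traytop
(144, 38) [0.562 0.163]
(249, 35) [0.661 0.166]
(272, 313) [ 0.673 -0.122]
(186, 316) [ 0.573 -0.126]
caps scene r y b
(91, 282) [ 0.373 -0.279]
(194, 244) [ 0.444 -0.148]
(293, 150) [0.438 0.119]
side
(468, 190) [ 0.363 -0.265]
(417, 208) [ 0.431 -0.134]
(359, 273) [0.432 0.125]
orange side/scene
(364, 253) [0.481 0.012]
(383, 241) [ 0.467 -0.047]
(418, 262) [ 0.374 -0.017]
(399, 273) [0.391 0.034]
(220, 210) [ 0.392 -0.041]
(250, 194) [0.411 0.02 ]
(279, 223) [ 0.497 -0.009]
(252, 238) [ 0.48  -0.062]
green
(319, 353) [0.415 0.288]
(350, 340) [0.386 0.237]
(383, 376) [0.304 0.276]
(355, 391) [0.328 0.323]
(286, 120) [0.33  0.243]
(311, 107) [0.347 0.315]
(332, 130) [0.432 0.268]
(308, 140) [0.409 0.211]
carton
(173, 320) [0.664 0.367]
(228, 290) [0.634 0.258]
(274, 337) [0.49  0.308]
(222, 368) [0.52  0.403]
tank
(164, 322) [ 0.529 -0.279]
(278, 366) [ 0.679 -0.249]
(212, 470) [ 0.689 -0.372]
(92, 412) [ 0.545 -0.398]
beaker
(221, 262) [0.762 0.147]
```

View pics/c1.png

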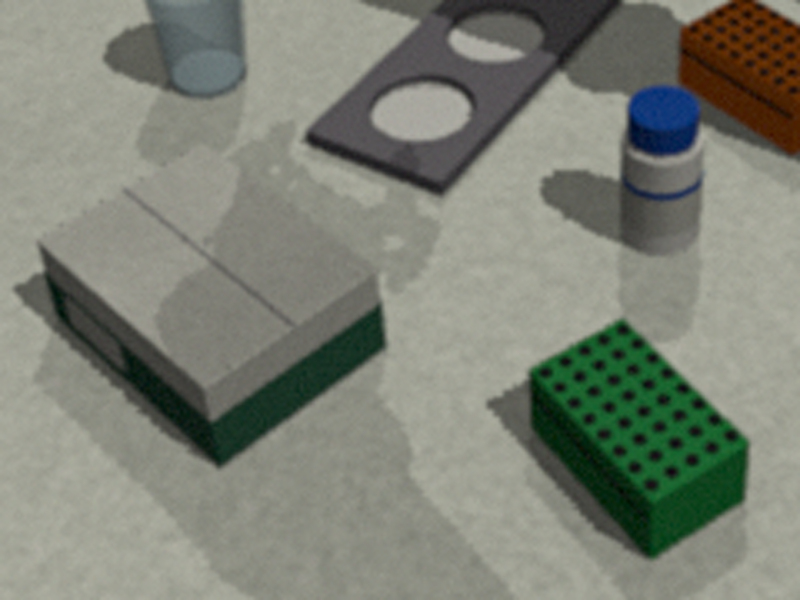

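Request:
step_arm:
  steps:
    - {"fingers":1,"tx":-60,"ty":-46,"tz":0}
    - {"fingers":1,"tx":-120,"ty":-92,"tz":0}
    - {"fingers":1,"tx":-180,"ty":-138,"tz":0}
    - {"fingers":1,"tx":-240,"ty":-184,"tz":-20}
    - {"fingers":1,"tx":-300,"ty":-230,"tz":-50}
    - {"fingers":1,"tx":-356,"ty":-272,"tz":-80}
    - {"fingers":1,"tx":-356,"ty":-272,"tz":-80}
    - {"fingers":1,"tx":-356,"ty":-272,"tz":-80}
    - {"fingers":1,"tx":-356,"ty":-272,"tz":-80}
    - {"fingers":1,"tx":-356,"ty":-272,"tz":-80}

```text
$.steps[0]: bad value
```

```bash
python3 - <<'E'
from h import *
s=shot('wrist','w1');d=shot('scene','s1');cv2.imwrite('pics/v1.png',np.hstack([cv2.resize(x['img'],(400,300))for x in(s,d)])[:,:,::-1])
e=load('side0');print([ray(e,*p,.06)[:2].round(3) for p in [(221.5,285),(273.4,322.5),(222,355.5),(172,313)]])
print([ray(e,*p,.045)[:2].round(3) for p in [(319.6,351.6),(346.6,336.6),(383.8,372),(355.6,388.5)]])
E
```

```text
[array([0.654, 0.253]), array([0.511, 0.282]), array([0.537, 0.384]), array([0.678, 0.356])]
[array([0.415, 0.285]), array([0.394, 0.233]), array([0.307, 0.268]), array([0.329, 0.318])]
```

View pics/v1.png

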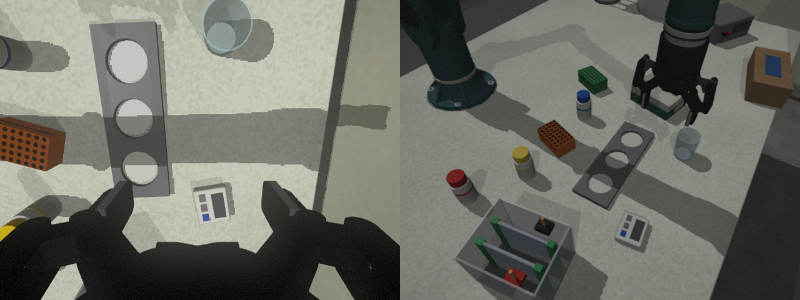

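The call was refused and the arm hasn't moved, so the picture shows the start scene again (5 viewed). I'll resend it with every field filled in.

Request:
step_arm:
  steps:
    - {"fingers":1,"tx":-60,"ty":-46,"tz":0,"wx":0,"wy":0,"wz":0}
    - {"fingers":1,"tx":-120,"ty":-92,"tz":0,"wx":0,"wy":0,"wz":0}
    - {"fingers":1,"tx":-180,"ty":-138,"tz":0,"wx":0,"wy":0,"wz":0}
    - {"fingers":1,"tx":-240,"ty":-184,"tz":-20,"wx":0,"wy":0,"wz":0}
    - {"fingers":1,"tx":-300,"ty":-230,"tz":-50,"wx":0,"wy":0,"wz":0}
    - {"fingers":1,"tx":-356,"ty":-272,"tz":-80,"wx":0,"wy":0,"wz":0}
    - {"fingers":1,"tx":-356,"ty":-272,"tz":-80,"wx":0,"wy":0,"wz":0}
    - {"fingers":1,"tx":-356,"ty":-272,"tz":-80,"wx":0,"wy":0,"wz":0}
    - {"fingers":1,"tx":-356,"ty":-272,"tz":-80,"wx":0,"wy":0,"wz":0}

```text
t: 1.38
tool_pos: [0.3667, -0.273, 0.2229]
ee_rot: [[-0.003, 1.0, -0.004], [0.0, -0.004, -1.0], [-1.0, -0.003, -0.0]]
wrist_force: [0.4, 0.8, 0.4]
width: 0.997
```

```bash
python3 - <<'E'
from h import *
s=shot('wrist','w1');d=shot('scene','s1');cv2.imwrite('pics/v2.png',np.hstack([cv2.resize(x['img'],(400,300))for x in(s,d)])[:,:,::-1])
o=observe();print(o['tool_pos'],o['q'])
h=cv2.cvtColor(s['img'],cv2.COLOR_RGB2HSV);m=((h[...,0]<8)|(h[...,0]>172))&(h[...,1]>150)&(h[...,2]>60);m=m.astype('u1')
n,_,st,c=cv2.connectedComponentsWithStats(m);[print(st[i],c[i],ray(s,*c[i],.092)) for i in range(1,n) if st[i,4]>200]
E
```

```text
[ 0.36987395 -0.27186467  0.22369283] [ 0.4904761   0.39475959  0.05693693  2.26285621 -0.0468463   0.48440613
  0.58506764]
[ 285  239   58   58 1825] [307.89808219 270.24219178] [ 0.36129688 -0.28223739  0.092     ]
```

View pics/v2.png

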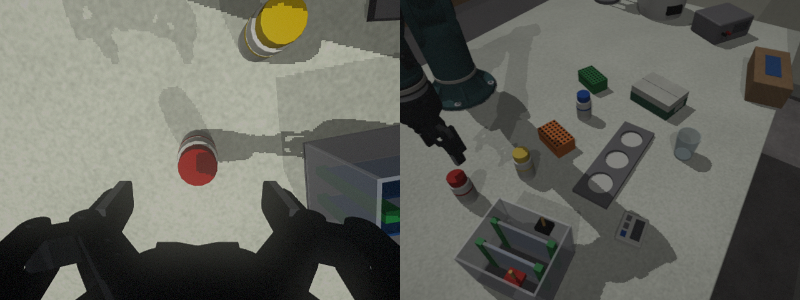

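Red's cap is centred near (314,268) in the full-size wrist view, about (0.366,-0.281). I'll descend and grip.

Request:
step_arm:
  steps:
    - {"fingers":1,"tx":-4,"ty":-9,"tz":0,"wx":0,"wy":0,"wz":0}
    - {"fingers":1,"tx":-4,"ty":-9,"tz":-40,"wx":0,"wy":0,"wz":0}
    - {"fingers":1,"tx":-4,"ty":-9,"tz":-80,"wx":0,"wy":0,"wz":0}
    - {"fingers":1,"tx":-4,"ty":-9,"tz":-119,"wx":0,"wy":0,"wz":0}
    - {"fingers":1,"tx":-4,"ty":-9,"tz":-119,"wx":0,"wy":0,"wz":0}
    - {"fingers":1,"tx":-4,"ty":-9,"tz":-119,"wx":0,"wy":0,"wz":0}
    - {"fingers":0.3,"tx":-4,"ty":-9,"tz":-119,"wx":0,"wy":0,"wz":0}
    - {"fingers":0.3,"tx":-4,"ty":-9,"tz":-119,"wx":0,"wy":0,"wz":0}
    - {"fingers":0.3,"tx":-4,"ty":-9,"tz":-119,"wx":0,"wy":0,"wz":0}
    - {"fingers":0.3,"tx":-4,"ty":-9,"tz":-119,"wx":0,"wy":0,"wz":0}
    - {"fingers":0.3,"tx":-4,"ty":-9,"tz":-119,"wx":0,"wy":0,"wz":0}
    - {"fingers":0.3,"tx":-4,"ty":-9,"tz":-119,"wx":0,"wy":0,"wz":0}
  squeeze: 50

```text
t: 2.98
tool_pos: [0.3663, -0.2812, 0.106]
ee_rot: [[0.002, 1.0, 0.001], [-0.001, 0.001, -1.0], [-1.0, 0.002, 0.001]]
wrist_force: [-0.5, 0.7, 8.7]
width: 0.526
```

```bash
python3 - <<'E'
from h import *
s=load('w1');d=load('s1')
h=cv2.cvtColor(s['img'],cv2.COLOR_RGB2HSV);m=((h[...,0]>18)&(h[...,0]<32)&(h[...,1]>180)).astype('u1')
n,_,st,c=cv2.connectedComponentsWithStats(m);[print('yellow',st[i],c[i],ray(s,*c[i],.087)) for i in range(1,n) if st[i,4]>200]
a=lambda m,x,y,wd,h:cv2.resize(m['img'][y:y+h,x:x+wd,::-1],(wd*4,h*4),interpolation=cv2.INTER_CUBIC)
cv2.imwrite('pics/c2.png',np.vstack([a(d,280,95,200,75),a(d,200,180,200,75)]))
E
```

```text
yellow [ 409    0   84   74 4860] [450.84032922  33.58127572] [ 0.43892338 -0.14980768  0.087     ]
```

View pics/c2.png

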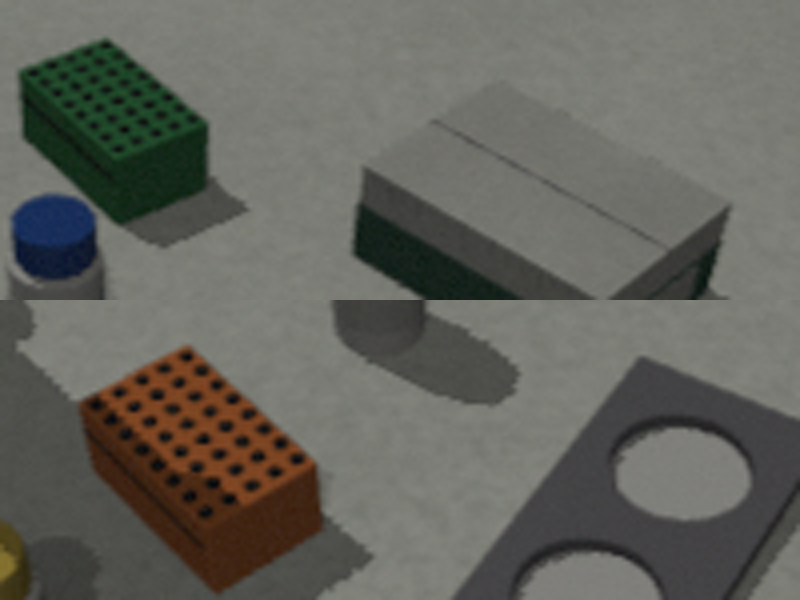

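Red is gripped at width 0.53. Next I'll lift it over the yellow bottle and carry it to the tank-side well at (0.6205,-0.070).

Request:
step_arm:
  steps:
    - {"fingers":0.3,"tx":0,"ty":0,"tz":30,"wx":0,"wy":0,"wz":0}
    - {"fingers":0.3,"tx":0,"ty":0,"tz":70,"wx":0,"wy":0,"wz":0}
    - {"fingers":0.3,"tx":0,"ty":0,"tz":110,"wx":0,"wy":0,"wz":0}
    - {"fingers":0.3,"tx":15,"ty":13,"tz":130,"wx":0,"wy":0,"wz":0}
    - {"fingers":0.3,"tx":45,"ty":38,"tz":130,"wx":0,"wy":0,"wz":0}
    - {"fingers":0.3,"tx":80,"ty":67,"tz":130,"wx":0,"wy":0,"wz":0}
    - {"fingers":0.3,"tx":115,"ty":96,"tz":130,"wx":0,"wy":0,"wz":0}
    - {"fingers":0.3,"tx":150,"ty":125,"tz":130,"wx":0,"wy":0,"wz":0}
    - {"fingers":0.3,"tx":185,"ty":154,"tz":130,"wx":0,"wy":0,"wz":0}
    - {"fingers":0.3,"tx":220,"ty":183,"tz":110,"wx":0,"wy":0,"wz":0}
    - {"fingers":0.3,"tx":245,"ty":203,"tz":90,"wx":0,"wy":0,"wz":0}
    - {"fingers":0.3,"tx":254,"ty":211,"tz":60,"wx":0,"wy":0,"wz":0}
    - {"fingers":0.3,"tx":254,"ty":211,"tz":40,"wx":0,"wy":0,"wz":0}
    - {"fingers":0.3,"tx":254,"ty":211,"tz":40,"wx":0,"wy":0,"wz":0}
    - {"fingers":0.3,"tx":254,"ty":211,"tz":40,"wx":0,"wy":0,"wz":0}

```text
t: 4.85
tool_pos: [0.6199, -0.0715, 0.1468]
ee_rot: [[0.003, 1.0, -0.001], [-0.002, -0.001, -1.0], [-1.0, 0.003, 0.002]]
wrist_force: [0.4, -0.2, -1.6]
width: 0.525
```

```bash
python3 - <<'E'
from h import *
d=load('s1');o=observe();print(o['tool_pos'],o['width'],o['wrist_force'])
def quad(l,z):
    q=np.array([ray(d,*p,z)[:2] for p in l]);c=q.mean(0);r=cv2.minAreaRect((q*1000).astype('f4'));L=(q[2]+q[3]-q[0]-q[1])/2;W=(q[1]-q[0]+q[2]-q[3])/2
    print(q.round(3).tolist(),c.round(4),np.linalg.norm(L),np.linalg.norm(W),np.arctan2(L[1],L[0]))
quad([(370.75,137),(405.5,115.5),(462,146.75),(431.25,170)],.06)
quad([(285,113),(306.75,105),(331.75,126.25),(309.5,135)],.045)
quad([(220,206),(247,191.5),(279.5,221.25),(253,233.75)],.045)
print(ray(d,293.5,150.5,.092))
s=shot('scene','s2');w=shot('wrist','w2');cv2.imwrite('pics/v3.png',np.hstack([cv2.resize(s['img'][160:400,240:560],(400,300)),cv2.resize(w['img'],(400,300))])[:,:,::-1])
E
```

```text
[ 0.61993818 -0.07149651  0.14678091] 0.524624717505621 [ 0.36029084 -0.18231139 -1.58058339]
[[0.52, 0.274], [0.545, 0.382], [0.686, 0.347], [0.664, 0.247]] [0.604  0.3124] 0.14579558721808986 0.10659301841964154 -0.2126683165569343
[[0.313, 0.264], [0.335, 0.316], [0.424, 0.279], [0.402, 0.227]] [0.3682 0.2716] 0.09659782224006415 0.05683750299920707 -0.390890673234709
[[0.386, -0.034], [0.402, 0.022], [0.496, -0.006], [0.476, -0.053]] [ 0.4397 -0.0178] 0.09459689366941716 0.0546778671122425 -0.2493130435263942
[0.43959654 0.11841289 0.092     ]
```

View pics/v3.png

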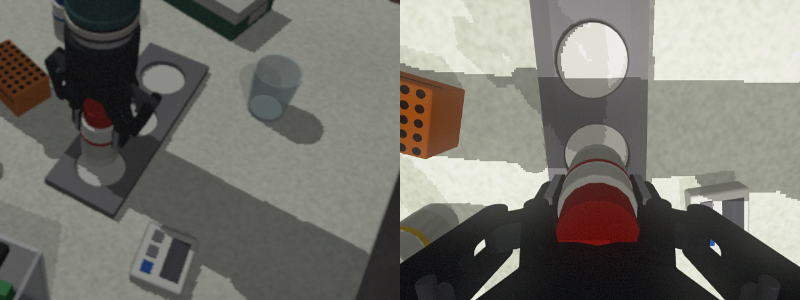

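Red hangs upright above the tank-end well (8 viewed). I'll lower it, release and rise.

Request:
step_arm:
  steps:
    - {"fingers":0.3,"tx":0,"ty":1,"tz":-20,"wx":0,"wy":0,"wz":0}
    - {"fingers":0.3,"tx":0,"ty":1,"tz":-32,"wx":0,"wy":0,"wz":0}
    - {"fingers":0.3,"tx":0,"ty":1,"tz":-36,"wx":0,"wy":0,"wz":0}
    - {"fingers":0.3,"tx":0,"ty":1,"tz":-36,"wx":0,"wy":0,"wz":0}
    - {"fingers":0.3,"tx":0,"ty":1,"tz":-36,"wx":0,"wy":0,"wz":0}
    - {"fingers":0.7,"tx":0,"ty":1,"tz":-36,"wx":0,"wy":0,"wz":0}
    - {"fingers":1,"tx":0,"ty":1,"tz":-36,"wx":0,"wy":0,"wz":0}
    - {"fingers":1,"tx":0,"ty":1,"tz":-36,"wx":0,"wy":0,"wz":0}
    - {"fingers":1,"tx":0,"ty":1,"tz":-36,"wx":0,"wy":0,"wz":0}
    - {"fingers":1,"tx":0,"ty":1,"tz":0,"wx":0,"wy":0,"wz":0}
    - {"fingers":1,"tx":0,"ty":1,"tz":50,"wx":0,"wy":0,"wz":0}
    - {"fingers":1,"tx":-40,"ty":40,"tz":90,"wx":0,"wy":0,"wz":0}
    - {"fingers":1,"tx":-80,"ty":90,"tz":90,"wx":0,"wy":0,"wz":0}
    - {"fingers":1,"tx":-130,"ty":140,"tz":90,"wx":0,"wy":0,"wz":0}
    - {"fingers":1,"tx":-180,"ty":192,"tz":90,"wx":0,"wy":0,"wz":0}
    - {"fingers":1,"tx":-182,"ty":192,"tz":90,"wx":0,"wy":0,"wz":0}
    - {"fingers":1,"tx":-182,"ty":192,"tz":90,"wx":0,"wy":0,"wz":0}
    - {"fingers":1,"tx":-182,"ty":192,"tz":90,"wx":0,"wy":0,"wz":0}

```text
t: 7.2
tool_pos: [0.4396, 0.1202, 0.2376]
ee_rot: [[0.006, 1.0, -0.002], [-0.002, -0.002, -1.0], [-1.0, 0.006, 0.002]]
wrist_force: [-0.5, -0.5, 0.1]
width: 1.001
```

```bash
python3 - <<'E'
from h import *
s=shot('wrist','w3');d=shot('scene','s3');cv2.imwrite('pics/v4.png',np.hstack([cv2.resize(x['img'],(400,300))for x in(s,d)])[:,:,::-1])
o=observe();print(o['tool_pos'])
h=cv2.cvtColor(s['img'],cv2.COLOR_RGB2HSV);m=((h[...,0]>105)&(h[...,0]<130)&(h[...,1]>140)&(h[...,2]>50)).astype('u1')
n,_,st,c=cv2.connectedComponentsWithStats(m)
for i in range(1,n):
    if st[i,4]>200: b=st[i];p=(b[0]+b[2]/2,b[1]+b[3]/2);print(b,c[i],ray(s,*p,.092),ray(s,*c[i],.09))
w=load('w2');print([ray(w,*p,.012) for p in[(307,94)]])
E
```

```text
[0.43988988 0.11979215 0.2374667 ]
[ 279  220   57   56 2309] [305.85967951 247.19402339] [0.43495681 0.12066446 0.092     ] [0.43383932 0.12061696 0.09      ]
[array([0.61587923, 0.02155984, 0.012     ])]
```

View pics/v4.png

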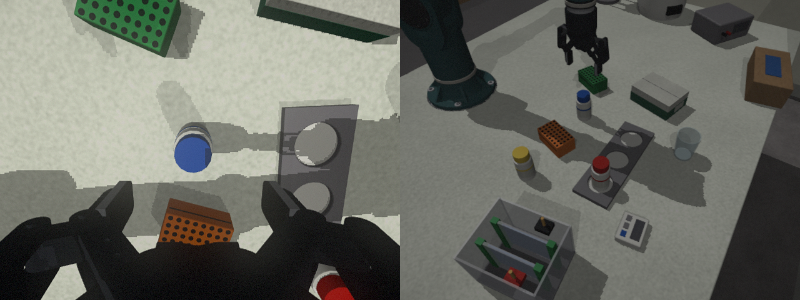

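Red stands in its well, and blue is at about (0.436,0.120) (9 viewed). Next I'll grip blue, then carry it to the carton-end well at (0.6134,0.110).

Request:
step_arm:
  steps:
    - {"fingers":1,"tx":-4,"ty":1,"tz":0,"wx":0,"wy":0,"wz":0}
    - {"fingers":1,"tx":-4,"ty":1,"tz":-50,"wx":0,"wy":0,"wz":0}
    - {"fingers":1,"tx":-4,"ty":1,"tz":-100,"wx":0,"wy":0,"wz":0}
    - {"fingers":1,"tx":-4,"ty":1,"tz":-132,"wx":0,"wy":0,"wz":0}
    - {"fingers":1,"tx":-4,"ty":1,"tz":-132,"wx":0,"wy":0,"wz":0}
    - {"fingers":1,"tx":-4,"ty":1,"tz":-132,"wx":0,"wy":0,"wz":0}
    - {"fingers":0.3,"tx":-4,"ty":1,"tz":-132,"wx":0,"wy":0,"wz":0}
    - {"fingers":0.3,"tx":-4,"ty":1,"tz":-132,"wx":0,"wy":0,"wz":0}
    - {"fingers":0.3,"tx":-4,"ty":1,"tz":-132,"wx":0,"wy":0,"wz":0}
    - {"fingers":0.3,"tx":-4,"ty":1,"tz":-132,"wx":0,"wy":0,"wz":0}
    - {"fingers":0.3,"tx":-4,"ty":1,"tz":-132,"wx":0,"wy":0,"wz":0}
    - {"fingers":0.3,"tx":-4,"ty":1,"tz":-132,"wx":0,"wy":0,"wz":0}

```text
t: 8.8
tool_pos: [0.4362, 0.121, 0.1067]
ee_rot: [[0.007, 1.0, -0.003], [-0.002, -0.003, -1.0], [-1.0, 0.007, 0.002]]
wrist_force: [-0.9, -0.1, 8.9]
width: 0.531
```

Request:
step_arm:
  steps:
    - {"fingers":0.3,"tx":0,"ty":0,"tz":25,"wx":0,"wy":0,"wz":0}
    - {"fingers":0.3,"tx":0,"ty":0,"tz":55,"wx":0,"wy":0,"wz":0}
    - {"fingers":0.3,"tx":20,"ty":-1,"tz":70,"wx":0,"wy":0,"wz":0}
    - {"fingers":0.3,"tx":55,"ty":-3,"tz":70,"wx":0,"wy":0,"wz":0}
    - {"fingers":0.3,"tx":90,"ty":-6,"tz":70,"wx":0,"wy":0,"wz":0}
    - {"fingers":0.3,"tx":125,"ty":-8,"tz":70,"wx":0,"wy":0,"wz":0}
    - {"fingers":0.3,"tx":155,"ty":-10,"tz":65,"wx":0,"wy":0,"wz":0}
    - {"fingers":0.3,"tx":177,"ty":-11,"tz":55,"wx":0,"wy":0,"wz":0}
    - {"fingers":0.3,"tx":177,"ty":-11,"tz":40,"wx":0,"wy":0,"wz":0}
    - {"fingers":0.3,"tx":177,"ty":-11,"tz":40,"wx":0,"wy":0,"wz":0}
    - {"fingers":0.3,"tx":177,"ty":-11,"tz":20,"wx":0,"wy":0,"wz":0}
    - {"fingers":0.3,"tx":177,"ty":-11,"tz":8,"wx":0,"wy":0,"wz":0}
    - {"fingers":0.3,"tx":177,"ty":-11,"tz":4,"wx":0,"wy":0,"wz":0}
    - {"fingers":0.3,"tx":177,"ty":-11,"tz":4,"wx":0,"wy":0,"wz":0}
    - {"fingers":0.3,"tx":177,"ty":-11,"tz":4,"wx":0,"wy":0,"wz":0}

```text
t: 10.68
tool_pos: [0.6122, 0.11, 0.1107]
ee_rot: [[0.005, 1.0, -0.003], [-0.002, -0.003, -1.0], [-1.0, 0.005, 0.002]]
wrist_force: [-3.0, -0.7, 3.9]
width: 0.528
```

Request:
step_arm:
  steps:
    - {"fingers":0.7,"tx":0,"ty":0,"tz":0,"wx":0,"wy":0,"wz":0}
    - {"fingers":1,"tx":0,"ty":0,"tz":0,"wx":0,"wy":0,"wz":0}
    - {"fingers":1,"tx":0,"ty":0,"tz":0,"wx":0,"wy":0,"wz":0}
    - {"fingers":1,"tx":0,"ty":0,"tz":0,"wx":0,"wy":0,"wz":0}
    - {"fingers":1,"tx":0,"ty":0,"tz":40,"wx":0,"wy":0,"wz":0}
    - {"fingers":1,"tx":0,"ty":0,"tz":90,"wx":0,"wy":0,"wz":0}
    - {"fingers":1,"tx":-30,"ty":-40,"tz":120,"wx":0,"wy":0,"wz":0}
    - {"fingers":1,"tx":-60,"ty":-90,"tz":120,"wx":0,"wy":0,"wz":0}
    - {"fingers":1,"tx":-100,"ty":-140,"tz":120,"wx":0,"wy":0,"wz":0}
    - {"fingers":1,"tx":-130,"ty":-190,"tz":120,"wx":0,"wy":0,"wz":0}
    - {"fingers":1,"tx":-160,"ty":-240,"tz":120,"wx":0,"wy":0,"wz":0}
    - {"fingers":1,"tx":-173,"ty":-259,"tz":120,"wx":0,"wy":0,"wz":0}
    - {"fingers":1,"tx":-173,"ty":-259,"tz":120,"wx":0,"wy":0,"wz":0}
    - {"fingers":1,"tx":-173,"ty":-259,"tz":120,"wx":0,"wy":0,"wz":0}

```text
t: 12.42
tool_pos: [0.4402, -0.1481, 0.2309]
ee_rot: [[0.006, 1.0, -0.002], [-0.001, -0.002, -1.0], [-1.0, 0.006, 0.001]]
wrist_force: [0.3, 0.2, -0.3]
width: 0.997
```

```bash
python3 - <<'E'
from h import *
s=shot('wrist','w4');d=shot('scene','s4');cv2.imwrite('pics/v5.png',np.hstack([cv2.resize(x['img'],(400,300))for x in(s,d)])[:,:,::-1])
o=observe();print(o['tool_pos'],o['q'])
h=cv2.cvtColor(s['img'],cv2.COLOR_RGB2HSV);m=((h[...,0]>18)&(h[...,0]<32)&(h[...,1]>180)).astype('u1')
n,_,st,c=cv2.connectedComponentsWithStats(m)
for i in range(1,n):
    if st[i,4]>200: b=st[i];p=(b[0]+b[2]/2,b[1]+b[3]/2);print(b,c[i],ray(s,*p,.092),ray(s,*c[i],.09))
E
```

```text
[ 0.44037598 -0.14764493  0.23078551] [ 0.18004449  0.38604839  0.05839331  2.24887521 -0.04560731  0.50205495
  0.27367381]
[ 286  224   54   57 1482] [310.52361673 249.32523617] [ 0.4391418  -0.14864589  0.092     ] [ 0.43755541 -0.14713982  0.09      ]
```

View pics/v5.png

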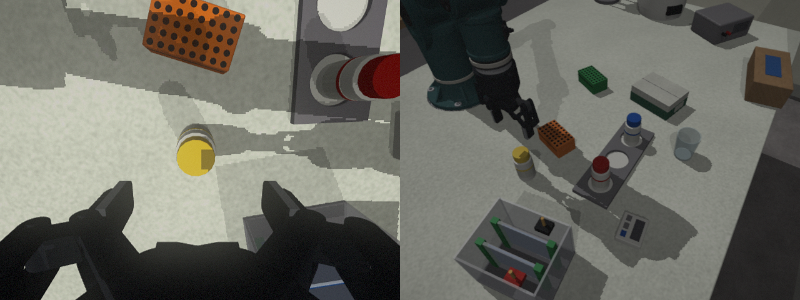

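Blue and red both stand in their wells, and yellow is at (0.438,-0.149) (10 viewed).

Request:
step_arm:
  steps:
    - {"fingers":1,"tx":-2,"ty":-1,"tz":-45,"wx":0,"wy":0,"wz":0}
    - {"fingers":1,"tx":-2,"ty":-1,"tz":-90,"wx":0,"wy":0,"wz":0}
    - {"fingers":1,"tx":-2,"ty":-1,"tz":-126,"wx":0,"wy":0,"wz":0}
    - {"fingers":1,"tx":-2,"ty":-1,"tz":-126,"wx":0,"wy":0,"wz":0}
    - {"fingers":1,"tx":-2,"ty":-1,"tz":-126,"wx":0,"wy":0,"wz":0}
    - {"fingers":0.3,"tx":-2,"ty":-1,"tz":-126,"wx":0,"wy":0,"wz":0}
    - {"fingers":0.3,"tx":-2,"ty":-1,"tz":-126,"wx":0,"wy":0,"wz":0}
    - {"fingers":0.3,"tx":-2,"ty":-1,"tz":-126,"wx":0,"wy":0,"wz":0}
    - {"fingers":0.3,"tx":-2,"ty":-1,"tz":-126,"wx":0,"wy":0,"wz":0}
    - {"fingers":0.3,"tx":-2,"ty":-1,"tz":-126,"wx":0,"wy":0,"wz":0}
    - {"fingers":0.3,"tx":-2,"ty":-1,"tz":-126,"wx":0,"wy":0,"wz":0}

```text
t: 13.9
tool_pos: [0.4389, -0.1488, 0.1061]
ee_rot: [[0.008, 1.0, -0.001], [-0.002, -0.0, -1.0], [-1.0, 0.008, 0.002]]
wrist_force: [-0.4, 0.5, 9.0]
width: 0.529
```

Request:
step_arm:
  steps:
    - {"fingers":0.3,"tx":0,"ty":0,"tz":25,"wx":0,"wy":0,"wz":0}
    - {"fingers":0.3,"tx":0,"ty":0,"tz":65,"wx":0,"wy":0,"wz":0}
    - {"fingers":0.3,"tx":0,"ty":0,"tz":105,"wx":0,"wy":0,"wz":0}
    - {"fingers":0.3,"tx":15,"ty":14,"tz":130,"wx":0,"wy":0,"wz":0}
    - {"fingers":0.3,"tx":45,"ty":43,"tz":130,"wx":0,"wy":0,"wz":0}
    - {"fingers":0.3,"tx":80,"ty":76,"tz":130,"wx":0,"wy":0,"wz":0}
    - {"fingers":0.3,"tx":115,"ty":109,"tz":130,"wx":0,"wy":0,"wz":0}
    - {"fingers":0.3,"tx":150,"ty":142,"tz":130,"wx":0,"wy":0,"wz":0}
    - {"fingers":0.3,"tx":170,"ty":162,"tz":130,"wx":0,"wy":0,"wz":0}
    - {"fingers":0.3,"tx":178,"ty":169,"tz":130,"wx":0,"wy":0,"wz":0}
    - {"fingers":0.3,"tx":178,"ty":169,"tz":110,"wx":0,"wy":0,"wz":0}
    - {"fingers":0.3,"tx":178,"ty":169,"tz":80,"wx":0,"wy":0,"wz":0}
    - {"fingers":0.3,"tx":178,"ty":169,"tz":50,"wx":0,"wy":0,"wz":0}
    - {"fingers":0.3,"tx":178,"ty":169,"tz":25,"wx":0,"wy":0,"wz":0}
    - {"fingers":0.3,"tx":178,"ty":169,"tz":10,"wx":0,"wy":0,"wz":0}
    - {"fingers":0.3,"tx":178,"ty":169,"tz":4,"wx":0,"wy":0,"wz":0}
    - {"fingers":0.3,"tx":178,"ty":169,"tz":4,"wx":0,"wy":0,"wz":0}
    - {"fingers":0.3,"tx":178,"ty":169,"tz":4,"wx":0,"wy":0,"wz":0}

```text
t: 16.15
tool_pos: [0.6174, 0.02, 0.1109]
ee_rot: [[0.009, 1.0, -0.001], [-0.002, -0.001, -1.0], [-1.0, 0.009, 0.002]]
wrist_force: [-0.7, 0.4, -1.9]
width: 0.529
```

```bash
python3 - <<'E'
from h import *
w=load('w4');d=load('s1');e=load('side0')
# orange top-face: colour mask in wrist w4, fit; also carton top in scene/side
s=w['img'];cv2.imwrite('pics/v6.png',np.hstack([cv2.resize(s[0:150,200:420],(440,300)),cv2.resize(load('w3')['img'][0:150,100:320],(440,300))])[:,:,::-1][:,:800])
E
```

```text
(no output)
```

View pics/v6.png

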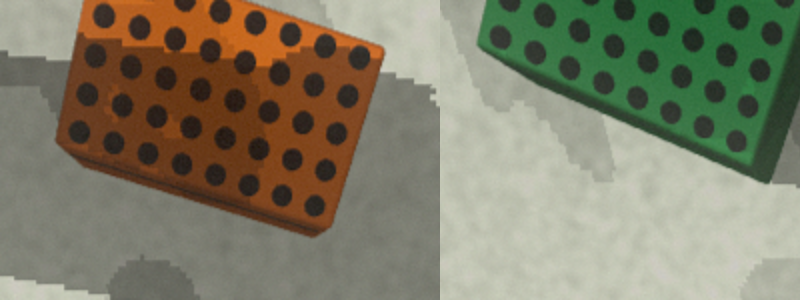

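```bash
python3 - <<'E'
from h import *
w=load('w4');g=load('w3')
a,b,c=[ray(w,*p,.045)[:2] for p in[(228.5,70),(364,114),(392,23.5)]];print(a,b,c,np.linalg.norm(b-a),np.linalg.norm(c-b),'ctr',(a+c)/2,np.arctan2(*(b-a)[::-1]),np.arctan2(*(c-b)[::-1])-np.pi/2)
a,b=[ray(g,*p,.045)[:2] for p in[(120,23.5),(255,82.5)]];L=(b-a)/np.linalg.norm(b-a);print(a,b,np.linalg.norm(b-a),np.arctan2(L[1],L[0]),'ctr',(a+b)/2+.03*np.array([-L[1],L[0]]))
E
```

```text
[ 0.38196287 -0.03318534] [ 0.47526803 -0.06151579] [ 0.49178171 -0.00506248] 0.09751136409747817 0.058819027793926726 ctr [ 0.43687229 -0.01912391] -0.2947857408731527 -0.2845796366082274
[0.30869797 0.26510498] [0.39799274 0.22832964] 0.09657112120359435 -0.3906732314194346 ctr [0.36476968 0.2744569 ]
```

Request:
step_arm:
  steps:
    - {"fingers":0.7,"tx":0,"ty":0,"tz":0,"wx":0,"wy":0,"wz":0}
    - {"fingers":1,"tx":0,"ty":0,"tz":0,"wx":0,"wy":0,"wz":0}
    - {"fingers":1,"tx":0,"ty":0,"tz":0,"wx":0,"wy":0,"wz":0}
    - {"fingers":1,"tx":0,"ty":0,"tz":0,"wx":0,"wy":0,"wz":0}
    - {"fingers":1,"tx":0,"ty":0,"tz":40,"wx":0,"wy":0,"wz":0}
    - {"fingers":1,"tx":0,"ty":0,"tz":90,"wx":0,"wy":0,"wz":0}
    - {"fingers":1,"tx":-40,"ty":-10,"tz":120,"wx":0,"wy":0,"wz":0.15}
    - {"fingers":1,"tx":-90,"ty":-20,"tz":120,"wx":0,"wy":0,"wz":0.3}
    - {"fingers":1,"tx":-130,"ty":-30,"tz":120,"wx":0,"wy":0,"wz":0.48}
    - {"fingers":1,"tx":-165,"ty":-35,"tz":120,"wx":0,"wy":0,"wz":0.65}
    - {"fingers":1,"tx":-176,"ty":-37,"tz":120,"wx":0,"wy":0,"wz":0.82}
    - {"fingers":1,"tx":-176,"ty":-37,"tz":120,"wx":0,"wy":0,"wz":1.0}
    - {"fingers":1,"tx":-176,"ty":-37,"tz":120,"wx":0,"wy":0,"wz":1.15}
    - {"fingers":1,"tx":-176,"ty":-37,"tz":120,"wx":0,"wy":0,"wz":1.28}
    - {"fingers":1,"tx":-176,"ty":-37,"tz":120,"wx":0,"wy":0,"wz":1.28}
    - {"fingers":1,"tx":-176,"ty":-37,"tz":120,"wx":0,"wy":0,"wz":1.28}

```text
t: 18.15
tool_pos: [0.4413, -0.0171, 0.2309]
ee_rot: [[0.004, 0.289, 0.957], [0.008, 0.957, -0.289], [-1.0, 0.009, 0.002]]
wrist_force: [0.6, -0.4, -0.8]
width: 1.0
```

```bash
python3 - <<'E'
from h import *
s=shot('wrist','w5');d=shot('side','d5');cv2.imwrite('pics/v7.png',np.hstack([cv2.resize(s['img'],(440,330)),cv2.resize(d['img'],(360,270))if 0 else cv2.resize(d['img'][150:425,120:420],(360,330))])[:,:,::-1])
o=observe();print(o['tool_pos'],o['q'],o['t'])
E
```

```text
[ 0.4413889  -0.01694487  0.23090898] [ 0.18139485  0.37496845 -0.3032362   2.28238844  0.21246142  0.5043136
  0.99013113] 18.25
```

View pics/v7.png

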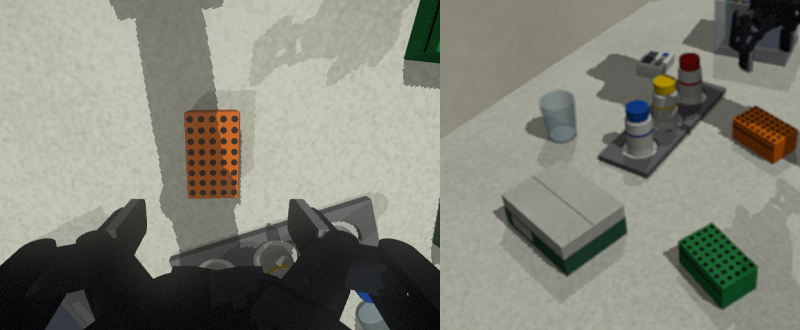

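```bash
python3 - <<'E'
from h import *
s=load('w5');h=cv2.cvtColor(s['img'],cv2.COLOR_RGB2HSV);m=((h[...,0]<16)&(h[...,1]>150)&(h[...,2]>50)).astype('u1');m=cv2.morphologyEx(m,cv2.MORPH_CLOSE,np.ones((11,11)))
n,l,st,c=cv2.connectedComponentsWithStats(m);i=1+st[1:,4].argmax();print(st[i])
r=cv2.minAreaRect(np.argwhere(l==i)[:,::-1].astype('f4'));q=np.array([ray(s,*p,.045)[:2] for p in cv2.boxPoints(r)]);print(r,q.round(4).tolist(),q.mean(0))
for k in range(4): v=q[(k+1)%4]-q[k];print(np.linalg.norm(v),np.arctan2(v[1],v[0]))
d=load('d5')
f=lambda x,y:(120+(x-440)*300/360,150+y*275/330)
q=np.array([ray(d,*f(*p),.06)[:2] for p in[(503,200),(545,164),(626,205),(568,249)]]);print('carton',q.round(3).tolist(),q.mean(0))
E
```

```text
[ 268  160   81  128 9803]
((308.0, 223.5), (127.0, 80.0), 90.0) [[0.3789, -0.0327], [0.3957, 0.023], [0.4919, -0.0034], [0.4731, -0.0649]] [ 0.43490149 -0.01949224]
0.058153095249729655 1.2774874713160473
0.09969617023540568 -0.2682082275983455
0.06423140873189154 -1.8675683260454337
0.09950659122245467 2.812341208021823
carton [[0.671, 0.362], [0.673, 0.271], [0.511, 0.277], [0.528, 0.383]] [0.59553319 0.32321067]
```

Orange centre is (0.437,-0.019) with the tool aligned, and all three bottles stand in the tray (12 viewed). Gripping orange.

Request:
step_arm:
  steps:
    - {"fingers":1,"tx":-4,"ty":-2,"tz":-50,"wx":0,"wy":0,"wz":0}
    - {"fingers":1,"tx":-4,"ty":-2,"tz":-100,"wx":0,"wy":0,"wz":0}
    - {"fingers":1,"tx":-4,"ty":-2,"tz":-140,"wx":0,"wy":0,"wz":0}
    - {"fingers":1,"tx":-4,"ty":-2,"tz":-153,"wx":0,"wy":0,"wz":0}
    - {"fingers":1,"tx":-4,"ty":-2,"tz":-153,"wx":0,"wy":0,"wz":0}
    - {"fingers":1,"tx":-4,"ty":-2,"tz":-153,"wx":0,"wy":0,"wz":0}
    - {"fingers":0.4,"tx":-4,"ty":-2,"tz":-153,"wx":0,"wy":0,"wz":0}
    - {"fingers":0.4,"tx":-4,"ty":-2,"tz":-153,"wx":0,"wy":0,"wz":0}
    - {"fingers":0.4,"tx":-4,"ty":-2,"tz":-153,"wx":0,"wy":0,"wz":0}
    - {"fingers":0.4,"tx":-4,"ty":-2,"tz":-153,"wx":0,"wy":0,"wz":0}
    - {"fingers":0.4,"tx":-4,"ty":-2,"tz":-153,"wx":0,"wy":0,"wz":0}

```text
t: 19.62
tool_pos: [0.4379, -0.0191, 0.0791]
ee_rot: [[0.007, 0.289, 0.957], [0.008, 0.957, -0.289], [-1.0, 0.01, 0.004]]
wrist_force: [-1.3, -0.4, 8.2]
width: 0.697
```

Request:
step_arm:
  steps:
    - {"fingers":0.4,"tx":0,"ty":0,"tz":25,"wx":0,"wy":0,"wz":0}
    - {"fingers":0.4,"tx":0,"ty":0,"tz":65,"wx":0,"wy":0,"wz":0}
    - {"fingers":0.4,"tx":0,"ty":0,"tz":105,"wx":0,"wy":0,"wz":0}
    - {"fingers":0.4,"tx":0,"ty":10,"tz":145,"wx":0,"wy":0,"wz":0}
    - {"fingers":0.4,"tx":15,"ty":40,"tz":185,"wx":0,"wy":0,"wz":0.02}
    - {"fingers":0.4,"tx":40,"ty":75,"tz":215,"wx":0,"wy":0,"wz":0.04}
    - {"fingers":0.4,"tx":70,"ty":115,"tz":225,"wx":0,"wy":0,"wz":0.06}
    - {"fingers":0.4,"tx":100,"ty":155,"tz":225,"wx":0,"wy":0,"wz":0.09}
    - {"fingers":0.4,"tx":130,"ty":195,"tz":225,"wx":0,"wy":0,"wz":0.09}
    - {"fingers":0.4,"tx":160,"ty":235,"tz":225,"wx":0,"wy":0,"wz":0.09}
    - {"fingers":0.4,"tx":190,"ty":275,"tz":225,"wx":0,"wy":0,"wz":0.09}
    - {"fingers":0.4,"tx":215,"ty":310,"tz":225,"wx":0,"wy":0,"wz":0.09}
    - {"fingers":0.4,"tx":222,"ty":319,"tz":225,"wx":0,"wy":0,"wz":0.09}
    - {"fingers":0.4,"tx":222,"ty":319,"tz":225,"wx":0,"wy":0,"wz":0.09}
    - {"fingers":0.4,"tx":222,"ty":319,"tz":225,"wx":0,"wy":0,"wz":0.09}

```text
t: 21.5
tool_pos: [0.6593, 0.2978, 0.3039]
ee_rot: [[0.005, 0.203, 0.979], [0.006, 0.979, -0.203], [-1.0, 0.007, 0.003]]
wrist_force: [0.8, 0.7, -1.8]
width: 0.698
```

```bash
python3 - <<'E'
from h import *
s=shot('wrist','w6');cv2.imwrite('pics/v8.png',s['img'][:,:,::-1])
o=observe();print(o['tool_pos'],o['width'],o['ee_rot'])
E
```

```text
[0.65937324 0.29776949 0.30401968] 0.6943692319280568 [[ 0.00494476  0.20308643  0.97914833]
 [ 0.00652224  0.97913292 -0.20311617]
 [-0.9999665   0.0073906   0.003517  ]]
```

View pics/v8.png

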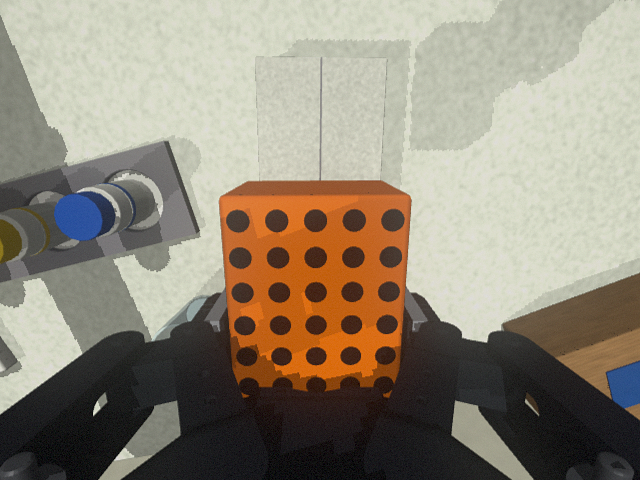

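Carton near-edge corners are (255,58) and (387,58), with sides running down to (260,180) and (384,180). The rack's near top edge runs from (221,198) to (410,198) (13 viewed).

```bash
python3 - <<'E'
from h import *
s=load('w6');R=lambda p,z:ray(s,*p,z)[:2]
A,B,C,D=[R(p,.06) for p in[(255,58),(387,58),(260,180),(384,180)]]
print(A,B,C,D,np.linalg.norm(A-B));e=B-A;print('short yaw-90',np.arctan2(*e[::-1])-np.pi/2,[np.arctan2(*(v)[::-1]) for v in(C-A,D-B)], R((320.5,58),.06),R((320.5,180),.06))
y=np.arctan2(*((C-A)+(D-B))[::-1]);u=np.array([np.cos(y),np.sin(y)]);print('yaw',y,'ctr',(A+B)/2+.075*u)
a,b=R((221,198),.27),R((410,198),.27);print('rack',np.linalg.norm(a-b),np.arctan2(*(b-a)[::-1]),(a+b)/2+.05*u)
print('bluecap?',R((85,217),.096))
E
```

```text
[0.51740881 0.27755843] [0.53937657 0.38470577] [0.6153666  0.25717956] [0.63816414 0.36713331] 0.10937611150941455
short yaw-90 -0.20222154916512225 [np.float64(-0.20511161281364051), np.float64(-0.17603998665833837)] [0.52829617 0.33066134] [0.62647542 0.31075801]
yaw -0.19055525742863533 ctr [0.60203513 0.31692679]
rack 0.05730465112125015 1.3659926703130003 [0.65904607 0.29873305]
bluecap? [0.61303687 0.11549647]
```

Rack centre to carton centre is a shift of (-57,+19) mm, with the yaw within 0.005.

Request:
step_arm:
  steps:
    - {"fingers":0.4,"tx":-25,"ty":8,"tz":-20,"wx":0,"wy":0,"wz":0}
    - {"fingers":0.4,"tx":-50,"ty":16,"tz":-50,"wx":0,"wy":0,"wz":0}
    - {"fingers":0.4,"tx":-57,"ty":19,"tz":-90,"wx":0,"wy":0,"wz":0}
    - {"fingers":0.4,"tx":-57,"ty":19,"tz":-125,"wx":0,"wy":0,"wz":0}
    - {"fingers":0.4,"tx":-57,"ty":19,"tz":-150,"wx":0,"wy":0,"wz":0}
    - {"fingers":0.4,"tx":-57,"ty":19,"tz":-158,"wx":0,"wy":0,"wz":0}
    - {"fingers":0.4,"tx":-57,"ty":19,"tz":-162,"wx":0,"wy":0,"wz":0}
    - {"fingers":0.4,"tx":-57,"ty":19,"tz":-164,"wx":0,"wy":0,"wz":0}
    - {"fingers":0.4,"tx":-57,"ty":19,"tz":-164,"wx":0,"wy":0,"wz":0}
    - {"fingers":0.4,"tx":-57,"ty":19,"tz":-164,"wx":0,"wy":0,"wz":0}

```text
t: 22.8
tool_pos: [0.6027, 0.317, 0.1408]
ee_rot: [[0.006, 0.203, 0.979], [0.007, 0.979, -0.203], [-1.0, 0.008, 0.004]]
wrist_force: [-0.0, -0.4, -1.7]
width: 0.693
```

Request:
step_arm:
  steps:
    - {"fingers":0.4,"tx":0,"ty":0,"tz":-2,"wx":0,"wy":0,"wz":0}
    - {"fingers":0.4,"tx":0,"ty":0,"tz":-2,"wx":0,"wy":0,"wz":0}
    - {"fingers":0.4,"tx":0,"ty":0,"tz":-2,"wx":0,"wy":0,"wz":0}
    - {"fingers":0.8,"tx":0,"ty":0,"tz":-2,"wx":0,"wy":0,"wz":0}
    - {"fingers":1,"tx":0,"ty":0,"tz":-2,"wx":0,"wy":0,"wz":0}
    - {"fingers":1,"tx":0,"ty":0,"tz":-2,"wx":0,"wy":0,"wz":0}
    - {"fingers":1,"tx":0,"ty":0,"tz":0,"wx":0,"wy":0,"wz":0}
    - {"fingers":1,"tx":0,"ty":0,"tz":40,"wx":0,"wy":0,"wz":0}
    - {"fingers":1,"tx":0,"ty":0,"tz":90,"wx":0,"wy":0,"wz":0}
    - {"fingers":1,"tx":-40,"ty":-8,"tz":110,"wx":0,"wy":0,"wz":-0.05}
    - {"fingers":1,"tx":-90,"ty":-16,"tz":110,"wx":0,"wy":0,"wz":-0.1}
    - {"fingers":1,"tx":-140,"ty":-26,"tz":100,"wx":0,"wy":0,"wz":-0.15}
    - {"fingers":1,"tx":-190,"ty":-35,"tz":90,"wx":0,"wy":0,"wz":-0.186}
    - {"fingers":1,"tx":-238,"ty":-44,"tz":80,"wx":0,"wy":0,"wz":-0.186}
    - {"fingers":1,"tx":-238,"ty":-44,"tz":80,"wx":0,"wy":0,"wz":-0.186}
    - {"fingers":1,"tx":-238,"ty":-44,"tz":80,"wx":0,"wy":0,"wz":-0.186}

```text
t: 24.8
tool_pos: [0.3655, 0.2736, 0.2212]
ee_rot: [[0.009, 0.38, 0.925], [0.007, 0.925, -0.381], [-1.0, 0.01, 0.005]]
wrist_force: [-0.4, 0.1, 0.2]
width: 0.997
```

```bash
python3 - <<'E'
from h import *
s=shot('wrist','w7');d=shot('side','d7');cv2.imwrite('pics/v9.png',np.hstack([cv2.resize(s['img'],(440,330)),cv2.resize(d['img'][150:425,120:420],(360,330))])[:,:,::-1])
o=observe();print(o['tool_pos'],o['ee_rot'].round(3).tolist())
h=cv2.cvtColor(s['img'],cv2.COLOR_RGB2HSV);m=((h[...,0]>45)&(h[...,0]<80)&(h[...,1]>130)&(h[...,2]>60)).astype('u1');m=cv2.morphologyEx(m,cv2.MORPH_CLOSE,np.ones((11,11)))
n,l,st,c=cv2.connectedComponentsWithStats(m);i=1+st[1:,4].argmax();print(st[i])
r=cv2.minAreaRect(np.argwhere(l==i)[:,::-1].astype('f4'));q=np.array([ray(s,*p,.045)[:2] for p in cv2.boxPoints(r)]);print(r,q.round(4).tolist(),q.mean(0))
for k in range(4): v=q[(k+1)%4]-q[k];print(np.linalg.norm(v),np.arctan2(v[1],v[0]))
E
```

```text
[0.36642066 0.27384902 0.2212418 ] [[0.009, 0.382, 0.924], [0.008, 0.924, -0.382], [-1.0, 0.011, 0.006]]
[ 273  165   82  129 9843]
((314.5885925292969, 229.63197326660156), (128.37643432617188, 80.58577728271484), 88.60282135009766) [[0.3079, 0.2666], [0.3281, 0.3194], [0.4206, 0.2872], [0.3981, 0.2287]] [0.36367441 0.27547757]
0.05657099168519765 1.2044311713427502
0.09797725239537647 -0.33561110976117964
0.06267812990785743 -1.9385766373484665
0.09789114151434218 2.74361208304029
```

View pics/v9.png

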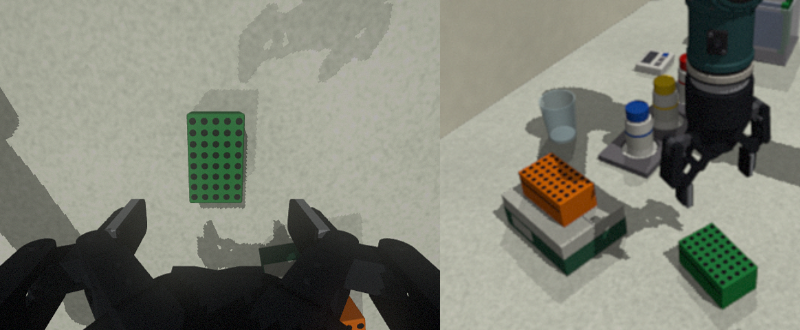

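Orange sits centred on the carton, and green is directly under the gripper (14 viewed). Gripping green.

Request:
step_arm:
  steps:
    - {"fingers":1,"tx":0,"ty":1,"tz":-50,"wx":0,"wy":0,"wz":0.02}
    - {"fingers":1,"tx":0,"ty":1,"tz":-100,"wx":0,"wy":0,"wz":0.02}
    - {"fingers":1,"tx":0,"ty":1,"tz":-130,"wx":0,"wy":0,"wz":0.02}
    - {"fingers":1,"tx":0,"ty":1,"tz":-142,"wx":0,"wy":0,"wz":0.02}
    - {"fingers":1,"tx":0,"ty":1,"tz":-142,"wx":0,"wy":0,"wz":0.02}
    - {"fingers":1,"tx":0,"ty":1,"tz":-142,"wx":0,"wy":0,"wz":0.02}
    - {"fingers":0.4,"tx":0,"ty":1,"tz":-142,"wx":0,"wy":0,"wz":0.02}
    - {"fingers":0.4,"tx":0,"ty":1,"tz":-142,"wx":0,"wy":0,"wz":0.02}
    - {"fingers":0.4,"tx":0,"ty":1,"tz":-142,"wx":0,"wy":0,"wz":0.02}
    - {"fingers":0.4,"tx":0,"ty":1,"tz":-142,"wx":0,"wy":0,"wz":0.02}
    - {"fingers":0.4,"tx":0,"ty":1,"tz":-142,"wx":0,"wy":0,"wz":0.02}

```text
t: 26.28
tool_pos: [0.3669, 0.275, 0.0804]
ee_rot: [[0.011, 0.364, 0.931], [0.009, 0.931, -0.364], [-1.0, 0.012, 0.007]]
wrist_force: [-0.1, -0.1, 6.6]
width: 0.697
```

Request:
step_arm:
  steps:
    - {"fingers":0.4,"tx":0,"ty":0,"tz":25,"wx":0,"wy":0,"wz":0}
    - {"fingers":0.4,"tx":0,"ty":0,"tz":65,"wx":0,"wy":0,"wz":0}
    - {"fingers":0.4,"tx":0,"ty":0,"tz":105,"wx":0,"wy":0,"wz":0}
    - {"fingers":0.4,"tx":10,"ty":1,"tz":145,"wx":0,"wy":0,"wz":0}
    - {"fingers":0.4,"tx":25,"ty":2,"tz":185,"wx":0,"wy":0,"wz":0.03}
    - {"fingers":0.4,"tx":50,"ty":4,"tz":215,"wx":0,"wy":0,"wz":0.06}
    - {"fingers":0.4,"tx":85,"ty":7,"tz":224,"wx":0,"wy":0,"wz":0.09}
    - {"fingers":0.4,"tx":125,"ty":10,"tz":224,"wx":0,"wy":0,"wz":0.12}
    - {"fingers":0.4,"tx":165,"ty":13,"tz":224,"wx":0,"wy":0,"wz":0.15}
    - {"fingers":0.4,"tx":205,"ty":16,"tz":224,"wx":0,"wy":0,"wz":0.168}
    - {"fingers":0.4,"tx":245,"ty":19,"tz":224,"wx":0,"wy":0,"wz":0.168}
    - {"fingers":0.4,"tx":280,"ty":22,"tz":224,"wx":0,"wy":0,"wz":0.168}
    - {"fingers":0.4,"tx":292,"ty":23,"tz":224,"wx":0,"wy":0,"wz":0.168}
    - {"fingers":0.4,"tx":292,"ty":23,"tz":224,"wx":0,"wy":0,"wz":0.168}
    - {"fingers":0.4,"tx":292,"ty":23,"tz":224,"wx":0,"wy":0,"wz":0.168}

```text
t: 28.15
tool_pos: [0.657, 0.2983, 0.3043]
ee_rot: [[0.007, 0.202, 0.979], [0.01, 0.979, -0.202], [-1.0, 0.011, 0.005]]
wrist_force: [-0.1, 0.0, -1.3]
width: 0.694
```

```bash
python3 - <<'E'
from h import *
s=shot('wrist','w8');cv2.imwrite('pics/v10.png',cv2.resize(s['img'][0:300,150:550],(800,600))[:,:,::-1])
o=observe();print(o['tool_pos'],o['width'],o['ee_rot'].round(3).tolist())
E
```

```text
[0.65705007 0.2983608  0.30445738] 0.6910023994630751 [[0.008, 0.201, 0.979], [0.01, 0.979, -0.201], [-1.0, 0.011, 0.005]]
```

View pics/v10.png

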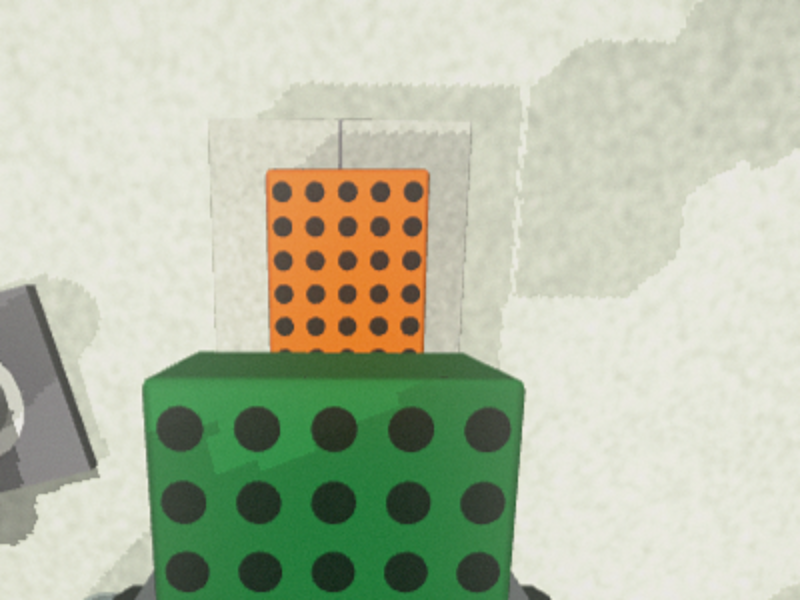

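Orange's near top edge is (266,169)–(429,170) in the crop, green's is (144,382)–(524,380), and the carton's is (209,120)–(471,122). All look parallel (15 viewed).

```bash
python3 - <<'E'
from h import *
s=load('w8');R=lambda x,y,z:ray(s,150+x/2,y/2,z)[:2]
u=np.array([np.cos(-.2),np.sin(-.2)])
for n,a,b,z,L in(('orange',(266,169),(429,170),.105,.05),('green',(144,382),(524,380),.269,.05),('carton',(209,120),(471,122),.06,.075)):
    A,B=R(*a,z),R(*b,z);print(n,np.linalg.norm(B-A),np.arctan2(*(B-A)[::-1])-np.pi/2,(A+B)/2+L*u)
E
```

```text
orange 0.059024536574258636 -0.20632588157548426 [0.60258735 0.3178516 ]
green 0.05805005313147154 -0.19856520695688795 [0.654795   0.29974669]
carton 0.108838461848445 -0.20693142655802088 [0.6018286  0.31636573]
```

Request:
step_arm:
  steps:
    - {"fingers":0.4,"tx":-20,"ty":7,"tz":-15,"wx":0,"wy":0,"wz":0}
    - {"fingers":0.4,"tx":-45,"ty":15,"tz":-40,"wx":0,"wy":0,"wz":0}
    - {"fingers":0.4,"tx":-53,"ty":18,"tz":-70,"wx":0,"wy":0,"wz":0}
    - {"fingers":0.4,"tx":-53,"ty":18,"tz":-95,"wx":0,"wy":0,"wz":0}
    - {"fingers":0.4,"tx":-53,"ty":18,"tz":-108,"wx":0,"wy":0,"wz":0}
    - {"fingers":0.4,"tx":-53,"ty":18,"tz":-115,"wx":0,"wy":0,"wz":0}
    - {"fingers":0.4,"tx":-53,"ty":18,"tz":-118,"wx":0,"wy":0,"wz":0}
    - {"fingers":0.4,"tx":-53,"ty":18,"tz":-119,"wx":0,"wy":0,"wz":0}
    - {"fingers":0.4,"tx":-53,"ty":18,"tz":-119,"wx":0,"wy":0,"wz":0}
    - {"fingers":0.4,"tx":-53,"ty":18,"tz":-119,"wx":0,"wy":0,"wz":0}

```text
t: 29.45
tool_pos: [0.6043, 0.3164, 0.186]
ee_rot: [[0.008, 0.202, 0.979], [0.01, 0.979, -0.202], [-1.0, 0.012, 0.006]]
wrist_force: [-0.2, -0.7, -0.3]
width: 0.697
```

Nearly in contact, since the hanging weight is off the wrist. Lowering the last 1 mm, releasing and rising clear.

Request:
step_arm:
  steps:
    - {"fingers":0.4,"tx":0,"ty":0,"tz":-1,"wx":0,"wy":0,"wz":0}
    - {"fingers":0.4,"tx":0,"ty":0,"tz":-1,"wx":0,"wy":0,"wz":0}
    - {"fingers":0.8,"tx":0,"ty":0,"tz":-1,"wx":0,"wy":0,"wz":0}
    - {"fingers":1,"tx":0,"ty":0,"tz":-1,"wx":0,"wy":0,"wz":0}
    - {"fingers":1,"tx":0,"ty":0,"tz":-1,"wx":0,"wy":0,"wz":0}
    - {"fingers":1,"tx":0,"ty":0,"tz":10,"wx":0,"wy":0,"wz":0}
    - {"fingers":1,"tx":0,"ty":0,"tz":40,"wx":0,"wy":0,"wz":0}
    - {"fingers":1,"tx":0,"ty":0,"tz":80,"wx":0,"wy":0,"wz":0}
    - {"fingers":1,"tx":0,"ty":0,"tz":120,"wx":0,"wy":0,"wz":0}
    - {"fingers":1,"tx":-40,"ty":-20,"tz":130,"wx":0,"wy":0,"wz":0}
    - {"fingers":1,"tx":-90,"ty":-60,"tz":130,"wx":0,"wy":0,"wz":0}
    - {"fingers":1,"tx":-120,"ty":-110,"tz":130,"wx":0,"wy":0,"wz":0}
    - {"fingers":1,"tx":-130,"ty":-160,"tz":130,"wx":0,"wy":0,"wz":0}
    - {"fingers":1,"tx":-130,"ty":-200,"tz":130,"wx":0,"wy":0,"wz":0}
    - {"fingers":1,"tx":-130,"ty":-200,"tz":130,"wx":0,"wy":0,"wz":0}
    - {"fingers":1,"tx":-130,"ty":-200,"tz":130,"wx":0,"wy":0,"wz":0}

```text
t: 31.45
tool_pos: [0.4747, 0.1171, 0.3167]
ee_rot: [[0.01, 0.201, 0.979], [0.011, 0.979, -0.201], [-1.0, 0.013, 0.007]]
wrist_force: [0.7, 1.7, 0.5]
width: 0.994
```

```bash
python3 - <<'E'
from h import *
s=shot('scene','s9');d=shot('side','d9')
cv2.imwrite('pics/v11.png',np.hstack([cv2.resize(s['img'][80:380,240:540],(400,400)),cv2.resize(d['img'][150:390,160:400],(400,400))])[:,:,::-1])
o=observe();print(o['tool_pos'],o['t'],o['wrist_force'])
# expected bottle cap tops at well centres
for n,x,y in(('red',.6206,-.07),('yel',.617,.02),('blue',.6134,.11)): print(n,proj(s,(x,y,.096)),proj(d,(x,y,.096)))
E
```

```text
[0.47453534 0.11800022 0.31644531] 31.55 [-1.02700408  1.57375557 -0.34936393]
red [320.47065513 258.78977833] [327.36015202 197.00993484]
yel [349.58099252 220.31342592] [306.36664323 216.16028396]
blue [374.74411572 187.05427187] [282.72000115 237.73083019]
```

View pics/v11.png

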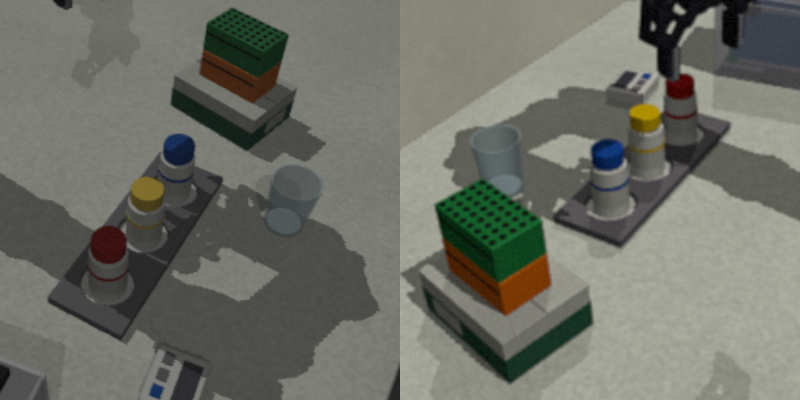

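Both views show the three bottles upright, with cap tops at about (322,258), (351,220) and (375,190) in scene pixels. The expected positions are (320,259), (350,220) and (375,187). Green sits square on orange, centred on the carton, and the beaker and timer look undisturbed (16 viewed). Handing in.

```bash
python3 -c "
from cell import manip
print(manip.job_done())"
```

```text
the job is handed in; nothing more can be done
None
```

The bench is laid out as asked and handed in, after about 31.6 s of robot time out of 138. No verdict was reported.

- **Bottles:** red is in the well nearest the gel tank, blue in the well nearest the carton, and yellow in the middle. I placed them in the order red, blue, yellow. In the last scene and side pictures all three stand upright. Their cap tops are within about 3 pixels of where the well centres should put them. One wrist reading put blue about 5 mm off its well centre, still inside the roughly 10 mm of slack.
- **Racks:** orange measured within about 2 mm and 0.01 rad of the carton's centre and long side. Green looks square on top of orange in both last pictures, but I did not measure it after release.
- **Beaker and timer:** they look undisturbed, checked by eye only.
- **Forces:** the largest wrist force I read was about 9 N, at the end of the grips.

The first move call was refused because some fields were left out, and the arm did not move.

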